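# Put the cut steel samples into dry storage

## Task

Put the cut steel samples into dry storage so that they do not rust: lay every sample that is on the bench across the two rails of the steel rack, pointing across the rack, and with the rack still on the bench swing its folded carry handle up until it clicks in upright. Take the loose lid off the dry box and lay it flat on the bench, stand the loaded rack level on the middle of the box's floor with its handle still upright, and put the lid back on so that it sits square and flush. Leave the loupe, the red pot magnet and the reference blocks where they are.

Things in the scene. Friction and masses are not known exactly. Their poses are not given: they have to be found in the camera images.
- dry_box: grey-blue dry storage box, fixed, 152 (x) x 228 (y) x 156 mm high, open at the top, closed by the loose lid at the start. Inside 136 (x) x 212 (y) mm, walls 8 mm thick, flat inner floor 10 mm above the bench. Origin at the centre of its underside, on the bench; z up; a round dial is on its -x face.
- box_rim (a point): centre of the box's mouth, at rim height: 156 mm above the box's origin
- lid: light grey loose lid, 0.3 kg: plate 155 (x) x 231 (y) x 7 mm over a black plug 126 x 202 x 8 mm that drops into the box's mouth with 5 mm play all round; round black knob on top. Origin at the centre of the plug's underside, z up. Fully on when its origin is 8 mm below the rim, its x along the box's x (either way round). There is room for it on the bench beyond the rack.
- lid_knob (a point): middle of the grip of the lid's knob, a round black head 30 mm in diameter, 40 mm above the lid's origin; the head spans 28 to 50 mm above the lid's origin
- rack: loose steel rack on rubber feet, 0.45 kg: tray 104 (x) x 175 (y) mm (189 over its pivots), edges 12 mm high, end plates 46 mm high at y = +-86. Origin under its centre, z up. Two white rails along y at x = +-20 mm, 8 mm wide, tops at 16 mm; tray floor at 4 mm. Samples lie across both rails, length along the rack's x; between the rails there is room for fingers.
- lane_0 (a point): middle of the first lane of the rack, at rail-top height, (0, -46, 16) mm in the rack's frame: where the centre of a sample's underside goes. Lanes are parted by pairs of wire hoops at x = +-28, y = +-23 mm (12 mm wide along y, tops at 32 mm)
- lane_1 (a point): middle of the second lane of the rack, at rail-top height, (0, 0, 16) mm in the rack's frame: where the centre of a sample's underside goes. Room for one sample
- lane_2 (a point): middle of the third lane of the rack, at rail-top height, (0, +46, 16) mm in the rack's frame: where the centre of a sample's underside goes. Room for one sample
- bail (a joint): angle of the rack's carry handle (rad): 0 folded on its stop at the rack's +x side (28 degrees above level), 1.07 upright at its end stop. Let go early it falls back. Low down, lift it (pinched or hooked): a level push jams there. From 0.6 its heel rides up a sprung roller (0.12 N m, 1.5 N at the bar); past the top, from about 0.97, it snaps on to 1.07 and stays seated (0.12 N m to swing it back).
- bail_grip (a point): middle of the handle's black sleeve, 14 mm in diameter and 90 mm long along the rack's y, part of the cross bar 86 mm from the hinge. Folded, it is 75 mm to the rack's +x side and 75 mm above the rack's underside; upright, it is straight above the rack's centre, 120 mm above its underside
- bail_hinge (a point): middle of the handle's hinge line, which runs along the rack's y, 34 mm above the rack's origin
- flat_a: flat dark steel sample with a small pale tag, 24 (x) x 70 (y) x 10 mm, 0.13 kg, origin at the centre of its underside, length along its y. Absent in some runs (None)
- flat_b: a second sample just like flat_a. Absent in some runs (None)
- bar_a: cut piece of ribbed dark steel bar, 18 (x) x 85 (y) x 17 mm, 0.13 kg, origin at the centre of its underside, length along its y. Absent in some runs (None)
- bar_b: a second sample just like bar_a. Absent in some runs (None)
- loupe: bystander: black stand loupe, 37 mm in diameter, 34 mm high, origin under its centre
- magnet_pot: bystander: red pot magnet with black knob, 32 mm in diameter, 27 mm high, origin under its centre
- ref_block: bystander: round pale steel reference block, 60 mm in diameter, 16 mm high, origin under its centre
Things that resemble listed ones, but are neither listed nor needed, are in the scene too. Leave any brown look-alike of the flat_b alone.

How it is judged:
By the outcome, as a careful person would: the job done as asked, in the order asked, and still so for the second after the job is handed in, with the robot touching nothing.
Of flat_a, flat_b, bar_a, bar_b only 2 to 3 are there at a start; the rules pass over those that are not, and their reading is None.
At some moment in a run one of lid, rack may be knocked a few centimetres aside while the robot is not near it.
It also fails if it takes over 200 s, if anything falls off the work surface, if the arm or the gripper's body presses on something with over 40 N, if the wrist force passes 120 N, or if a joint passes its speed limit or range.

## Robot

A 6-joint arm with a two-finger parallel gripper is mounted at the origin on a cart in front of the work surface, level with it; the furniture and walls round the work are solid. World frame = base frame: x ahead of the robot, y to its left, z up, the work surface at z = 0. Lengths are in m, angles in rad, forces in N, time in s.
With the tool pointing down it reaches from about 0.4 to 0.825 m from the base axis. Payload 7 kg.
Tool frame: the origin (TCP) lies on the mounting face of the last link; the fingertips stand arm.tcp_to_tips ahead of it and the grasp point (between the pads) lies 159 mm ahead of it (arm.tcp_to_tips is the distance from the TCP to the fingertips, in m); z points along the fingers, y is the direction in which the jaws open and shut (so a half turn about z gives the same grasp; the last joint's range is limited). The gripper opens to 88 mm and grips with 3 to 60 N. Pads are 19 mm wide; open, the fingers measure 130 mm over their backs; the gripper's body (78 mm by 193 mm) begins 47 mm behind the grasp point.
Start: joints at [-0.992, 0.359, 0.012, 0, -1.224, -0.288], TCP at [0.194, -0.647, 0.405] pointing down, gripper open.
Joint ranges: [-3.07, 3.07], [-1.43, 2.12], [-1.02, 1.25], [-3.03, 1.67], [-3.05, -0], [-3.03, 3.03]. Speed limits (rad/s): [2.39, 2.39, 3.01, 3.14, 3.14, 3.14].

## Interface

Orientations are given as [roll, pitch, yaw] about the fixed x, y, z axes, in that order (R = Rz(yaw) Ry(pitch) Rx(roll)).
In Python, from station import arm, cams, job_done, finder gives the robot as it stands.
- The arm moves only by the tool play_rows, never from a script. Its argument "targets" is a list that holds one entry, the list of rows, each a list of 4 numbers: the shift along the tool's x, y, z in m, then the turn about the tool's z in degrees. A call has 1 to 5 rows; each row is the pose to reach, as a shift and turn from the pose commanded when the call began, along the tool's axes at that moment; what a row does not reach only later rows make up. A row lasts 1/8 s, in which the tool goes at most 62.5 mm and 10.7 degrees, less where a joint would pass 70% of its speed; a pose out of reach is approached as far as the arm can. A call with a gripper value outside its range is refused whole. "grip" is the closure in counts, from 0 (fully open) to 255 (shut), set as the call begins (left out, the last holds). The fingers move at their own pace and stop on an object; "newtons" is the grip in N (left out, the last holds). Time passes only in rows, so rows that repeat a pose let the fingers close. It gives the time, the measured TCP pose, the force and the opening at its end, in the units of the state.
- arm.get_state(): the state, without advancing time (a new reading comes with each control period).
- cams.grab_frame(name): name is "scene" or "side" or "wrist"; returns (picture, depth): 480x640x3 uint8, red, green, blue; 480x640 float32, m along the optical axis (not along the pixel's ray), 0 where there is no reading.
- cams.camera_params(name): a dict with "intrinsics" (3x3 intrinsics, pixels), "position" and "attitude" of the camera in the world. Camera axes: x right, y down, z forward; pixel columns grow to the right and rows downward; lengths in m; the calibration is good to about 2 mm. A picture is of the moment at which its call begins: read the wrist's pose just before it. camera_params takes no time and is no camera call; for the wrist camera it gives the pose at the moment of the call.
- job_done(): hands the job in, once; it reports no verdict.
Trained networks look in the newest picture that a camera, given by its name, has taken for a name from the list of things; names that differ only in an ending like _2 or _b are one class to them, and where a whole thing is asked for, a point or a joint stands for the part that bears it (a point fixed in the world has none). Each returns a list of dicts, best first, with "score" (0 to 1); they miss things now and then, are a little off and sometimes report something else, mostly with a low value. They report only what shows in the picture. A call takes as long as a camera call. They do not tell look-alikes from the thing itself.
- finder.find_in(camera, query): "xyz" ([x, y, z] in m, in world coordinates, good to about 4 mm: the middle of the surface that is visible of it).
- finder.masks_of(camera, query): "mask" (480x640 bool, what is visible of it).
The state is a dict: "t": time; "q": joint angles; "qd": joint speeds; "joint_efforts": joint torques, N m; "eef_pos": TCP position; "ee_rot": TCP orientation; "force": force on the tool from outside, world axes, zero at the start; "moment": the same for the moment, N m; "width": finger opening in m.
Only numpy, scipy, OpenCV 4.12 (cv2) and the standard library are available. Lean on these libraries where they do the work, as an engineer would, in place of code of your own. Each camera call takes 0.05 s, during which the arm holds its last target. There are 200 camera calls.

## Working session

There is one attempt and no reset: what is moved stays moved. The work goes in short steps, Python scripts to look and compute and a tool call to move; the robot and the scene stay as the last step left them, time stands still between calls to the robot, and variables do not carry over. Pictures are saved under pics/ and viewed, about 12 in all and at most 16, crops included, and the job is handed in when it is done.

Besides the shell and the picture viewer there is one more tool, called by a JSON object that holds its "api" and its "payload". play_rows: Moves the arm, as the interface text tells. Its arguments: {"type":"object","properties":{"targets":{"type":"array","items":{"type":"array","items":{"type":"array","items":{"type":"number"}}}},"grip":{"type":"number"},"newtons":{"type":"number"}},"required":["targets"]}

```bash
ls; mkdir -p pics; cat > h.py <<'E'
import numpy as np,cv2
from scipy.spatial.transform import Rotation as R
from station import arm,cams,finder,job_done
def grab(n):
    P=cams.camera_params(n); im,d=cams.grab_frame(n); return im,d,P
def rot(P):
    a=np.array(P["attitude"],float)
    if a.shape==(3,3): return a
    return R.from_euler('xyz',a).as_matrix() if a.size==3 else R.from_quat(a).as_matrix()
def cloud(d,P):
    K=np.array(P["intrinsics"]);v,u=np.mgrid[:d.shape[0],:d.shape[1]]
    c=np.stack([(u-K[0,2])/K[0,0]*d,(v-K[1,2])/K[1,1]*d,d],-1)
    w=c@rot(P).T+np.array(P["position"]); w[d==0]=np.nan; return w
def save(n,im): cv2.imwrite("pics/"+n+".png",im[:,:,::-1])
E
python3 - <<'E'
from h import *
s=arm.get_state();print({k:np.round(v,3).tolist() for k,v in s.items()},arm.tcp_to_tips)
for n in("scene","side","wrist"):
    im,d,P=grab(n);print(n,P);save(n+"0",im)
    np.savez("pics/"+n+"0.npz",im=im,w=cloud(d,P))
    if n!="wrist":
        for q in("dry_box","lid","lid_knob","rack","bail_grip","flat_a","bar_a","loupe","magnet_pot","ref_block"):
            print(q,[(np.round(r["xyz"],3).tolist(),round(r["score"],2)) for r in finder.find_in(n,q)[:4]])
E
```

```text
pics
{'t': 0.0, 'q': [-0.992, 0.359, 0.011, -0.0, -1.224, -0.288], 'qd': [-0.001, -0.0, -0.0, 0.001, 0.001, 0.002], 'joint_efforts': [-0.0, -58.272, 29.305, 6.997, 0.007, -0.0], 'eef_pos': [0.193, -0.646, 0.404], 'ee_rot': [3.14, -0.0, -2.851], 'force': [0.84, -0.193, 1.003], 'moment': [-0.058, 0.068, -0.036], 'width': 0.087} 0.1781
scene {'intrinsics': array([[554.00580472,   0.        , 314.34429447],
       [  0.        , 554.00580472, 239.566584  ],
       [  0.        ,   0.        ,   1.        ]]), 'position': array([-0.45944543,  0.60541885,  1.31359586]), 'attitude': array([-2.40016568, -0.01624875, -2.05387689])}
dry_box [([0.561, 0.308, 0.026], 0.72), ([0.509, -0.175, 0.089], 0.56)]
lid [([0.531, -0.213, 0.166], 0.59)]
lid_knob [([0.536, -0.212, 0.165], 0.65)]
rack [([0.445, 0.0, 0.01], 0.77)]
bail_grip [([0.507, 0.016, 0.072], 0.53)]
flat_a [([0.488, 0.342, 0.01], 0.74), ([0.476, 0.264, 0.011], 0.72), ([0.418, 0.181, 0.007], 0.48)]
bar_a []
loupe [([0.563, 0.308, 0.03], 0.56)]
magnet_pot [([0.568, 0.213, 0.011], 0.62), ([0.448, -0.004, 0.01], 0.44)]
ref_block [([0.489, 0.
[... 475 characters left out ...]
[([0.444, 0.004, 0.006], 0.57), ([0.505, 0.039, 0.074], 0.32)]
bail_grip [([0.503, 0.037, 0.076], 0.8)]
flat_a [([0.42, 0.182, 0.01], 0.72), ([0.49, 0.347, 0.005], 0.59), ([0.482, 0.266, 0.011], 0.56), ([0.497, -0.179, 0.084], 0.53)]
bar_a []
loupe [([0.571, 0.32, 0.029], 0.66)]
magnet_pot [([0.569, 0.217, 0.015], 0.43), ([0.448, 0.004, 0.009], 0.43)]
ref_block [([0.378, 0.474, 0.014], 0.77)]
wrist {'intrinsics': array([[373.4220569 ,   0.        , 321.14546618],
       [  0.        , 373.4220569 , 242.99053692],
       [  0.        ,   0.        ,   1.        ]]), 'position': array([ 0.12224032, -0.66825749,  0.38406695]), 'attitude': array([2.85797289e+00, 2.32001034e-04, 1.86225133e+00])}
```

View pics/scene0.png

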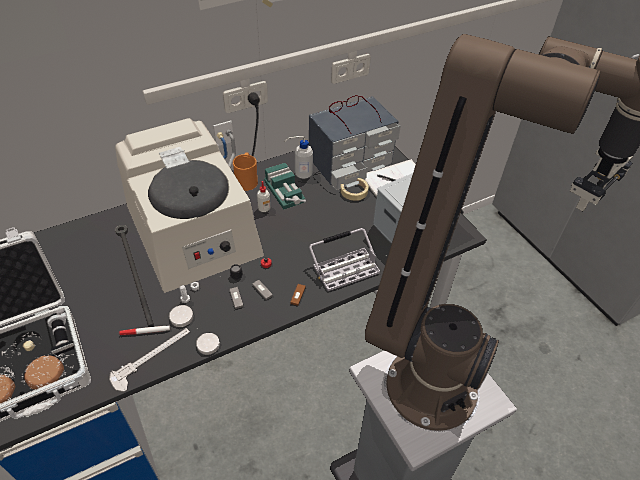

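View pics/side0.png

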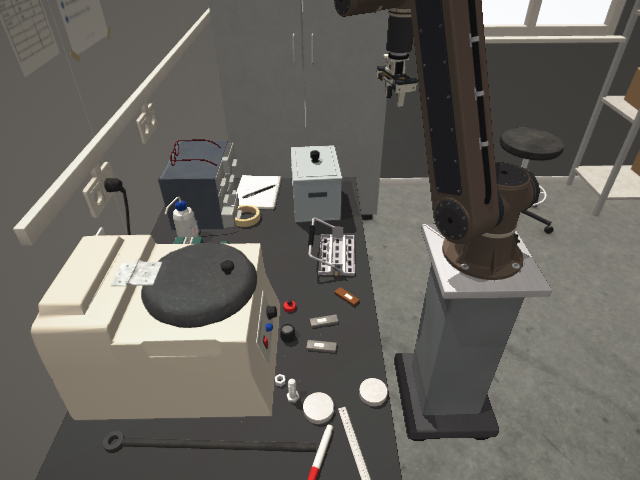

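The scene shows two grey flats at scene (237,296) and (262,289), a brown look-alike at (298,295), the rack at (345,262) and the closed box at (405,215). No bars are in view. The drawer cabinet at (353,140) and the open case also look box-like, but the box is the one with the dial and knobbed lid. Next I'll make a top-down map.

```bash
python3 - <<'E'
from h import *
S=1000
x0,x1,y0,y1=0.3,0.95,-0.4,0.4
img=np.zeros((int((x1-x0)*S),int((y1-y0)*S),3),np.uint8);H=np.full(img.shape[:2],-1.)
for n in("scene","side"):
    z=np.load(f"pics/{n}0.npz");w=z["w"].reshape(-1,3);c=z["im"].reshape(-1,3)
    ok=np.isfinite(w[:,0])&(w[:,2]>-.02)&(w[:,2]<.25);w=w[ok];c=c[ok]
    r=((x1-w[:,0])*S).astype(int);k=((y1-w[:,1])*S).astype(int)
    ok=(r>=1)&(k>=1)&(r<img.shape[0]-1)&(k<img.shape[1]-1)
    o=np.argsort(w[ok,2])
    for dr in(-1,0,1):
        for dk in (-1,0,1):
            rr=r[ok][o]+dr;kk=k[ok][o]+dk
            g=w[ok][o][:,2]>H[rr,kk]-.003
            H[rr[g],kk[g]]=w[ok][o][g,2];img[rr[g],kk[g]]=c[ok][o][g]
for i in range(int(x0*10)+1,10): 
    for j in range(-3,4):
        cv2.drawMarker(img,(int((y1-j/10)*S),int((x1-i/10)*S)),(255,255,0),0,8)
hm=cv2.applyColorMap(np.clip(H*1600,0,255).astype(np.uint8),2)[:,:,::-1]
save("top",img[:600])
np.save("pics/H.npy",H)
# box top rect
for n in("scene","side"):
    w=np.load(f"pics/{n}0.npz")["w"]
    m=(abs(w[...,2]-.163)<.006)&(abs(w[...,0]-.5)<.15)&(abs(w[...,1]+.24)<.2)
    p=w[m][:,:2].astype(np.float32);print(n,len(p),w[m][:,2].mean(),cv2.minAreaRect(p))
    for q in("flat_a","rack"):
        for e in finder.masks_of(n,q)[:0]: pass
    for cx,cy in((.485,.344),(.479,.265)):
        m=(abs(w[...,2]-.010)<.004)&(np.hypot(w[...,0]-cx,w[...,1]-cy)<.05)
        p=w[m][:,:2].astype(np.float32);print("flat",len(p),cv2.minAreaRect(p) if len(p) else None)
E
```

```text
scene 546 0.16512483546898493 ((0.5445468425750732, -0.2139139175415039), (0.09120247513055801, 0.1799817979335785), 44.27763748168945)
flat 170 ((0.4897271692752838, 0.3417506515979767), (0.09011031687259674, 0.08784264326095581), 30.08740997314453)
flat 167 ((0.48161646723747253, 0.26438140869140625), (0.08230184763669968, 0.09181033074855804), 8.10212230682373)
side 1529 0.1648217535469539 ((0.5001296401023865, -0.28864485025405884), (0.15475496649742126, 0.2428664267063141), 3.9745607376098633)
flat 269 ((0.4901321232318878, 0.343648761510849), (0.033427949994802475, 0.07255148142576218), 73.56035614013672)
flat 218 ((0.48208826780319214, 0.2640310227870941), (0.07012595981359482, 0.028102917596697807), 9.820231437683105)
```

View pics/top.png

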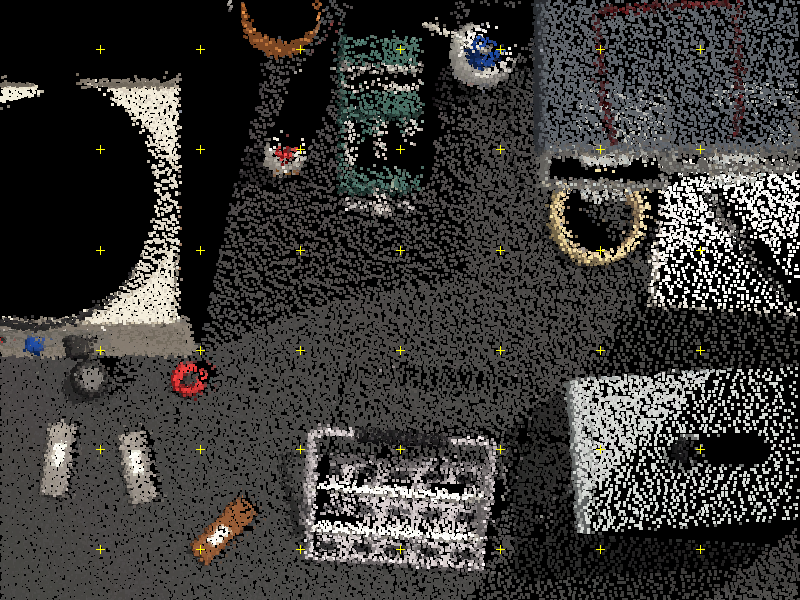

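The top map shows: flats near (0.49,0.343) and (0.482,0.264), brown decoy near (0.42,0.18), rack near (0.45,0.0), box near (0.50,-0.285). The bench between x .56–.73, y ±.13 is free for the lid. First I'll look at the box and rack with the wrist camera on the way over.

```bash
cat >> h.py <<'E'
def go(x,y,z,yawdeg,frm=None):
    """print tool-frame shift/turn to a TCP pose, tool down; returns new pose for chaining"""
    if frm is None:
        s=arm.get_state(); frm=(*s["eef_pos"],np.degrees(s["ee_rot"][2]))
    a=np.radians(frm[3]);d=np.array([x,y,z])-frm[:3]
    t=(yawdeg-frm[3]+180)%360-180
    v=(d[0]*np.cos(a)+d[1]*np.sin(a), d[0]*np.sin(a)-d[1]*np.cos(a), -d[2], -t)
    print("go",np.round(v[:3],4).tolist(),round(v[3],2)); return (x,y,z,yawdeg)
E
python3 - <<'E'
from h import *
f=go(.46,-.29,.43,-180); f=go(.43,0.0,.42,-180,f); f=go(.46,.30,.40,-180,f)
E
```

```text
go [-0.3576, 0.2653, -0.0253] 16.66
go [0.03, 0.29, 0.01] 0
go [-0.03, 0.3, 0.02] 0
```

{"api": "play_rows", "payload": {"targets": [[[-0.06,0.045,-0.025,8],[-0.12,0.09,-0.025,16.7],[-0.18,0.135,-0.025,16.7],[-0.23,0.175,-0.025,16.7],[-0.23,0.175,-0.025,16.7]]], "grip": 0}}

```text
t: 1.98
eef_pos: [0.3647, -0.4109, 0.4301]
ee_rot: [-3.141, 0.001, -3.141]
force: [0.6, -0.7, 0.3]
width: 0.0879
```

```bash
python3 - <<'E'
from h import *
go(.46,-.29,.43,-180)
E
```

```text
go [-0.0954, 0.1209, 0.0001] 0.04
```

{"api": "play_rows", "payload": {"targets": [[[-0.04,0.05,0,0],[-0.08,0.1,0,0],[-0.095,0.121,0,0],[-0.095,0.121,0,0],[-0.095,0.121,0,0]]]}}

```text
t: 2.6
eef_pos: [0.4586, -0.2922, 0.4297]
ee_rot: [-3.141, 0.0, 3.141]
force: [-0.5, -0.5, 0.6]
width: 0.0879
```

```bash
python3 - <<'E'
from h import *
im,d,P=grab("wrist");save("w1",im);w=cloud(d,P);np.savez("pics/w1.npz",im=im,w=w)
m=(abs(w[...,2]-.163)<.007)
p=w[m][:,:2].astype(np.float32);print(len(p),w[m][:,2].mean(),cv2.minAreaRect(p))
for q in("lid_knob","lid"): print(q,finder.find_in("wrist",q))
m=(w[...,2]>.185)&(w[...,2]<.21);print(w[m].mean(0),w[m].min(0),w[m].max(0),m.sum())
go(.43,0,.42,-180)
E
```

```text
44587 0.1635734798014242 ((0.5013337731361389, -0.2908304035663605), (0.1550072878599167, 0.2303643524646759), 3.9393091201782227)
lid_knob [{'xyz': [0.4708, -0.2898, 0.1646], 'score': 0.83}]
lid [{'xyz': [0.4679, -0.2919, 0.1639], 'score': 0.9}]
[ 0.49268315 -0.29095823  0.19480539] [ 0.48617547 -0.3054456   0.18507775] [ 0.50061948 -0.27661261  0.19922864] 992
go [0.0288, 0.2928, 0.0097] -0.11
```

View pics/w1.png

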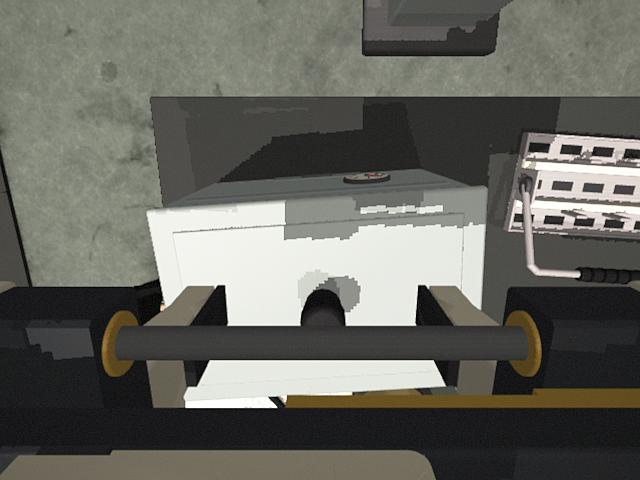

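The wrist view shows the lid plate at rows 200–400 with the knob at (323,310), and the rack at right (575,185). The lid rectangle fits exactly 155×230 mm, centred at (0.501,-0.291), yaw 3.9°. Next I'll look at the rack, then the flats.

{"api": "play_rows", "payload": {"targets": [[[0,0.06,0.01,0],[-0.01,0.12,0.01,0],[-0.02,0.18,0.01,0],[-0.02,0.24,0.01,0],[-0.02,0.29,0.01,0]]]}}

```text
t: 3.38
eef_pos: [0.4787, -0.0009, 0.4199]
ee_rot: [3.141, 0.001, 3.14]
force: [1.8, -0.1, -0.4]
width: 0.0873
```

{"api": "play_rows", "payload": {"targets": [[[0,0,0,0],[0,0,0,0]]]}}

```text
t: 3.62
eef_pos: [0.4789, -0.0026, 0.4197]
ee_rot: [-3.141, -0.0, 3.141]
force: [1.3, -0.6, 0.3]
width: 0.0873
```

```bash
python3 - <<'E'
from h import *
print(arm.get_state()["eef_pos"])
im,d,P=grab("wrist");save("w2",im);w=cloud(d,P);np.savez("pics/w2.npz",im=im,w=w)
for q in("rack","bail_grip"): print(q,[(r["xyz"],r["score"]) for r in finder.find_in("wrist",q)])
for lo,hi in((.007,.02),(.013,.019),(.03,.05)):
    m=(w[...,2]>lo)&(w[...,2]<hi)&(abs(w[...,1])<.13)&(w[...,0]<.52)&(w[...,0]>.35)
    p=w[m][:,:2].astype(np.float32);print(lo,len(p),cv2.minAreaRect(p))
m=(w[...,2]>.06)&(w[...,2]<.09)&(abs(w[...,1])<.13);print(m.sum(),np.nanmedian(w[m],0),w[m].min(0),w[m].max(0))
go(.48,.30,.38,-180)
E
```

```text
[ 0.47886511 -0.00261361  0.41969328]
rack [([0.4457, 0.0056, 0.0082], 0.94)]
bail_grip [([0.506, 0.0021, 0.0761], 0.81)]
0.007 4462 ((0.43930307030677795, 0.002895951271057129), (0.17492657899856567, 0.10451459139585495), 86.38035583496094)
0.013 3004 ((0.4391309320926666, 0.0029255524277687073), (0.17408223450183868, 0.10288189351558685), 86.5011215209961)
0.03 1055 ((0.43911880254745483, 0.0027891695499420166), (0.18734633922576904, 0.06055912747979164), 85.28165435791016)
2764 [ 0.51127967 -0.00273885  0.07800848] [ 0.47344739 -0.09529991  0.06000051] [0.52283383 0.09263597 0.08413022]
go [-0.0003, 0.3034, 0.0396] -0.15
```

View pics/w2.png

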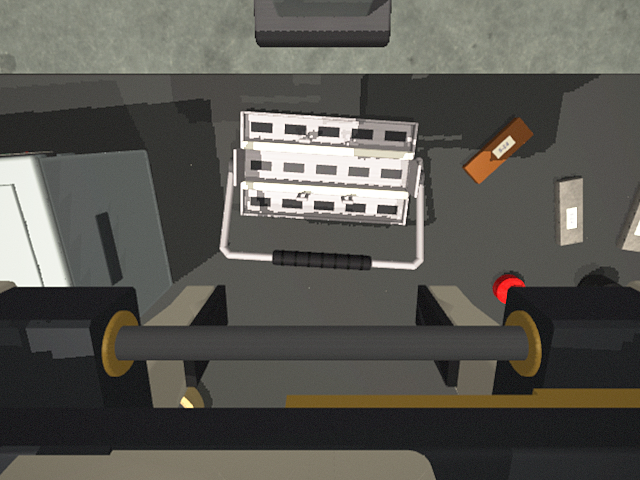

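The rack fits 175×104 mm, centred at (0.439,0.003), yaw -3.6°, with the handle folded at +x; the sleeve is at pixel (322,260). Now the flats.

{"api": "play_rows", "payload": {"targets": [[[0,0.06,0.01,0],[0,0.12,0.02,0],[0,0.18,0.03,0],[0,0.24,0.04,0],[-0.04,0.3,0.04,0]]]}}

```text
t: 4.4
eef_pos: [0.5133, 0.2907, 0.3795]
ee_rot: [-3.141, -0.001, 3.141]
force: [1.0, 0.3, 0.6]
width: 0.0878
```

{"api": "play_rows", "payload": {"targets": [[[0,0,0,0],[0,0,0,0]]]}}

```text
t: 4.65
eef_pos: [0.5142, 0.289, 0.3789]
ee_rot: [-3.14, -0.001, 3.14]
force: [-0.6, -0.7, 0.0]
width: 0.0877
```

```bash
python3 - <<'E'
from h import *
print(arm.get_state()["eef_pos"])
im,d,P=grab("wrist");save("w3",im);w=cloud(d,P);np.savez("pics/w3.npz",im=im,w=w)
for n in("flat_a","bar_a"):
  for r in finder.masks_of("wrist",n):
    m=r["mask"]&np.isfinite(w[...,0]);p=w[m].astype(np.float32)
    if len(p)<5: continue
    p=p[p[:,2]>.006] if (p[:,2]>.006).sum()>5 else p
    print(n,round(r["score"],2),len(p),np.round(np.median(p,0),4),im[m].mean(0).round(),cv2.minAreaRect(p[:,:2]))
E
```

```text
[0.51424766 0.28897942 0.37885828]Traceback (most recent call last):
  File "<stdin>", line 9, in <module>
cv2.error: OpenCV(4.12.0) /io/opencv/modules/imgproc/src/convhull.cpp:143: error: (-215:Assertion failed) total >= 0 && (depth == CV_32F || depth == CV_32S) in function 'convexHull'
```

View pics/w3.png

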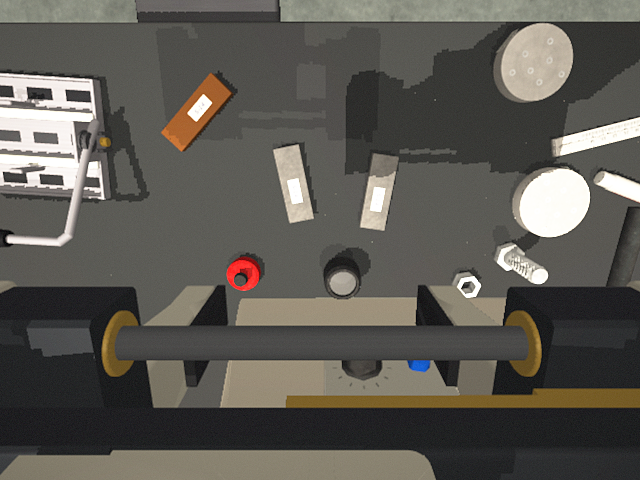

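The picture shows two grey flats with pale tags at (293,183) and (378,190), and the brown look-alike at (197,112), which stays. Loupe at (342,280), magnet at (243,272). No bars.

```bash
python3 - <<'E'
from h import *
z=np.load("pics/w3.npz");w=z["w"];im=z["im"]
for q in((293,183),(378,190)):
    c=w[q[1],q[0]]
    m=(w[...,2]>.006)&(w[...,2]<.016)&(np.hypot(w[...,0]-c[0],w[...,1]-c[1])<.042)
    p=np.ascontiguousarray(w[m].astype(np.float32));r=cv2.minAreaRect(np.ascontiguousarray(p[:,:2]));print(c,len(p),p[:,2].mean(),r)
    b=cv2.boxPoints(r);e=max([b[1]-b[0],b[2]-b[1]],key=np.linalg.norm);print("long dir deg",np.degrees(np.arctan2(e[1],e[0])))
E
```

```text
[0.48295776 0.26243561 0.00921942] 1949 0.009262283 ((0.48413246870040894, 0.26312726736068726), (0.07018502056598663, 0.02425691857933998), 10.962425231933594)
long dir deg 10.962425
[0.4896565  0.34185153 0.00860151] 1939 0.009262161 ((0.49167588353157043, 0.34251245856285095), (0.024375667795538902, 0.07011545449495316), 81.52018737792969)
long dir deg -8.479837
```

```bash
python3 - <<'E'
from h import *
f=go(.4841,.2631,.26,-169); f=go(.4841,.2631,.1806,-169,f); f=go(.4841,.2631,.29,-169,f); f=go(.4421,.0468,.29,-183.6,f);f=go(.4421,.0468,.1970,-183.6,f)
E
```

```text
go [0.0297, -0.0254, 0.1198] -11.13
go [-0.0, 0.0, 0.0794] 0
go [-0.0, 0.0, -0.1094] 0
go [0.0825, -0.2043, -0.0] 14.6
go [0.0, 0.0, 0.093] -0.0
```

{"api": "play_rows", "payload": {"targets": [[[0.0297,-0.0254,0.04,-5],[0.0297,-0.0254,0.08,-11.1],[0.0297,-0.0254,0.12,-11.1],[0.0297,-0.0254,0.12,-11.1],[0.0297,-0.0254,0.12,-11.1]]], "grip": 110}}

```text
t: 5.38
eef_pos: [0.4847, 0.2644, 0.2615]
ee_rot: [3.141, 0.002, -2.949]
force: [0.2, 0.2, 0.3]
width: 0.0503
```

```bash
python3 - <<'E'
from h import *
f=go(.4841,.2631,.1806,-169)
E
```

```text
go [0.0008, -0.0011, 0.0809] 0.04
```

{"api": "play_rows", "payload": {"targets": [[[0,-0.001,0.03,0],[0,-0.001,0.06,0],[0,-0.001,0.078,0],[0,-0.001,0.08,0],[0,-0.001,0.08,0]]]}}

```text
t: 6.0
eef_pos: [0.4849, 0.264, 0.1813]
ee_rot: [3.14, 0.002, -2.948]
force: [0.3, 0.0, 0.9]
width: 0.05
```

{"api": "play_rows", "payload": {"targets": [[[0,0,0,0],[0,0,0,0],[0,0,0,0],[0,0,0,0],[0,0,0,0]]], "grip": 255, "newtons": 25}}

```text
t: 6.62
eef_pos: [0.4844, 0.2636, 0.18]
ee_rot: [3.142, 0.0, -2.948]
force: [-1.5, -0.5, 6.4]
width: 0.0236
```

{"api": "play_rows", "payload": {"targets": [[[0,0,-0.03,0],[0,0,-0.07,0],[0,0,-0.11,0],[0,0,-0.11,0],[0,0,-0.11,0]]]}}

```text
t: 7.25
eef_pos: [0.4839, 0.2632, 0.2889]
ee_rot: [-3.142, -0.001, -2.949]
force: [-0.2, -0.4, -1.3]
width: 0.0239
```

```bash
python3 - <<'E'
from h import *
f=go(.4421,.0468,.29,-183.6)
E
```

```text
go [0.0824, -0.2044, -0.0011] 14.63
```

{"api": "play_rows", "payload": {"targets": [[[0.02,-0.05,0,5],[0.04,-0.1,0,14.6],[0.06,-0.15,0,14.6],[0.0824,-0.2044,0,14.6],[0.0824,-0.2044,0,14.6]]]}}

```text
t: 7.88
eef_pos: [0.4406, 0.0437, 0.2881]
ee_rot: [-3.14, -0.004, 3.076]
force: [0.5, 1.1, -0.6]
width: 0.0235
```

{"api": "play_rows", "payload": {"targets": [[[0,0,0,0],[0,0,0.04,0],[0,0,0.04,0],[0,0,0.04,0]]]}}

```text
t: 8.38
eef_pos: [0.4431, 0.0479, 0.25]
ee_rot: [-3.141, -0.0, 3.081]
force: [0.0, 0.2, -1.3]
width: 0.0237
```

```bash
python3 - <<'E'
from h import *
f=go(.4421,.0468,.1970,-183.6)
im,d,P=grab("wrist");save("w4",im);w=cloud(d,P)
m=(w[...,2]>.007)&(w[...,2]<.02)&(abs(w[...,1])<.13)&(w[...,0]<.52)&(w[...,0]>.35)
p=w[m][:,:2].astype(np.float32);print(len(p),cv2.minAreaRect(p))
E
```

```text
go [0.0009, -0.0011, 0.053] 0.14
8514 ((0.4295787811279297, 0.005141168832778931), (0.1797594279050827, 0.08508912473917007), 86.55584716796875)
```

View pics/w4.png

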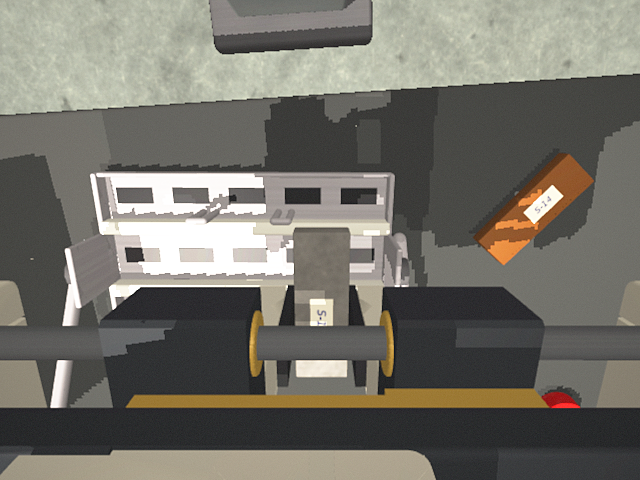

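The sample is held square, over the +y lane between the end plate at (397,260) and the hoop at (283,217). The rack hasn't moved, so I'll lower it.

{"api": "play_rows", "payload": {"targets": [[[0,-0.001,0.02,0],[0.001,-0.001,0.04,0],[0.001,-0.001,0.05,0],[0.001,-0.001,0.053,0],[0.001,-0.001,0.053,0]]]}}

```text
t: 9.05
eef_pos: [0.4419, 0.0464, 0.1972]
ee_rot: [3.141, 0.001, 3.08]
force: [0.1, -0.6, -1.6]
width: 0.0239
```

{"api": "play_rows", "payload": {"targets": [[[0,0,0,0],[0,0,0,0]]]}}

```text
t: 9.3
eef_pos: [0.4418, 0.0462, 0.1971]
ee_rot: [3.141, 0.001, 3.08]
force: [0.6, 0.3, -1.6]
width: 0.0239
```

{"api": "play_rows", "payload": {"targets": [[[0,0,0.0015,0],[0,0,0.0015,0],[0,0,0.0015,0]]]}}

```text
t: 9.68
eef_pos: [0.4418, 0.0462, 0.1959]
ee_rot: [3.141, 0.001, 3.08]
force: [-3.2, 0.3, 10.1]
width: 0.0235
```

{"api": "play_rows", "payload": {"targets": [[[0,0,0,0],[0,0,0,0],[0,0,0,0],[0,0,0,0]]], "grip": 169}}

```text
t: 10.18
eef_pos: [0.4416, 0.0461, 0.1951]
ee_rot: [-3.141, -0.0, 3.08]
force: [0.4, -0.6, 0.3]
width: 0.0293
```

{"api": "play_rows", "payload": {"targets": [[[0,0,-0.02,0],[0,0,-0.06,0],[0,0,-0.1,0],[0,0,-0.1,0],[0,0,-0.1,0]]]}}

```text
t: 10.8
eef_pos: [0.4413, 0.046, 0.2949]
ee_rot: [3.141, -0.0, 3.08]
force: [0.4, 0.4, -0.8]
width: 0.0296
```

```bash
python3 - <<'E'
from h import *
f=go(.4917,.3425,.29,-188.5)
f=go(.4917,.3425,.1806,-188.5,f)
E
```

```text
go [-0.032, 0.299, 0.0049] 4.95
go [0.0, 0.0, 0.1094] -0.0
```

{"api": "play_rows", "payload": {"targets": [[[-0.006,0.06,0,5],[-0.012,0.12,0,5],[-0.018,0.18,0,5],[-0.024,0.24,0,5],[-0.032,0.299,0.005,5]]], "grip": 110}}

```text
t: 11.42
eef_pos: [0.4918, 0.3445, 0.2887]
ee_rot: [-3.14, -0.001, 2.993]
force: [1.8, -0.2, -0.3]
width: 0.05
```

{"api": "play_rows", "payload": {"targets": [[[0,0,0,0],[0,0,0,0]]]}}

```text
t: 11.68
eef_pos: [0.4915, 0.3423, 0.2881]
ee_rot: [-3.138, -0.002, 2.993]
force: [0.1, -0.4, 0.0]
width: 0.0498
```

```bash
python3 - <<'E'
from h import *
f=go(.4917,.3425,.1806,-188.5)
E
```

```text
go [-0.0002, 0.0002, 0.1075] -0.02
```

{"api": "play_rows", "payload": {"targets": [[[0,0,0.04,0],[0,0,0.08,0],[0,0,0.1,0],[0,0,0.107,0],[0,0,0.107,0]]]}}

```text
t: 12.3
eef_pos: [0.4921, 0.3419, 0.1833]
ee_rot: [-3.141, -0.0, 2.992]
force: [-0.6, 0.6, 0.5]
width: 0.0497
```

{"api": "play_rows", "payload": {"targets": [[[0,0,0,0],[0,0,0,0],[0,0,0,0],[0,0,0,0],[0,0,0,0]]], "grip": 255, "newtons": 25}}

```text
t: 12.92
eef_pos: [0.492, 0.3428, 0.1837]
ee_rot: [3.141, 0.0, 2.993]
force: [-1.6, -0.6, 5.6]
width: 0.0233
```

{"api": "play_rows", "payload": {"targets": [[[0,0,-0.03,0],[0,0,-0.07,0],[0,0,-0.11,0],[0,0,-0.11,0],[0,0,-0.11,0]]]}}

```text
t: 13.55
eef_pos: [0.4916, 0.3423, 0.2926]
ee_rot: [-3.141, -0.001, 2.992]
force: [-0.9, 0.2, -1.3]
width: 0.0232
```

```bash
python3 - <<'E'
from h import *
f=go(.4365,-.041,.29,-183.6)
E
```

```text
go [-0.0026, -0.3872, 0.0026] -4.96
```

{"api": "play_rows", "payload": {"targets": [[[0,-0.06,0,0],[0,-0.12,0,0],[0,-0.18,0,0],[-0.002,-0.24,0,0],[-0.0026,-0.3,0,-5]]]}}

```text
t: 14.18
eef_pos: [0.449, 0.0436, 0.2919]
ee_rot: [-3.14, -0.002, 3.082]
force: [0.6, -0.5, -1.6]
width: 0.0234
```

{"api": "play_rows", "payload": {"targets": [[[0,-0.04,0,0],[0,-0.087,0,0],[0,-0.087,0,0],[0,-0.087,0.03,0],[0,-0.087,0.03,0]]]}}

```text
t: 14.8
eef_pos: [0.4435, -0.0413, 0.261]
ee_rot: [-3.14, -0.005, 3.079]
force: [0.2, 1.0, -1.0]
width: 0.0233
```

```bash
python3 - <<'E'
from h import *
f=go(.4365,-.041,.2007,-183.6)
im,d,P=grab("scene");save("s5",im[220:320,290:420]);w=cloud(d,P)
for q in("rack","bail_grip"): print(q,[(r["xyz"],r["score"]) for r in finder.find_in("scene",q)])
im,d,P=grab("wrist");w=cloud(d,P)
m=(w[...,2]>.007)&(w[...,2]<.02)&(abs(w[...,1])<.13)&(w[...,0]<.52)&(w[...,0]>.35)
p=w[m][:,:2].astype(np.float32);print(len(p),cv2.minAreaRect(p),p.min(0))
E
```

```text
go [0.007, -0.0001, 0.0603] 0.04
rack [([0.4363, 0.0054, 0.0055], 0.64), ([0.5038, 0.0819, 0.0663], 0.2)]
bail_grip [([0.5017, 0.0794, 0.0656], 0.74)]
9099 ((0.43094760179519653, 0.003145158290863037), (0.176286980509758, 0.08955173194408417), 85.69855499267578) [ 0.3818768  -0.08672591]
```

Rack unchanged; lower.

{"api": "play_rows", "payload": {"targets": [[[0.007,0,0.02,0],[0.007,0,0.04,0],[0.007,0,0.055,0],[0.007,0,0.06,0],[0.007,0,0.06,0]]]}}

```text
t: 15.62
eef_pos: [0.4379, -0.0406, 0.2035]
ee_rot: [3.142, 0.0, 3.08]
force: [0.2, 0.5, -1.5]
width: 0.0234
```

{"api": "play_rows", "payload": {"targets": [[[0,0,0.0015,0],[0,0,0.0015,0],[0,0,0.0015,0]]]}}

```text
t: 16.0
eef_pos: [0.4377, -0.0409, 0.2019]
ee_rot: [3.141, 0.0, 3.08]
force: [0.3, -0.9, -0.9]
width: 0.0232
```

{"api": "play_rows", "payload": {"targets": [[[0,0,0.0015,0],[0,0,0.0015,0],[0,0,0.003,0],[0,0,0.003,0]]]}}

```text
t: 16.5
eef_pos: [0.4377, -0.0408, 0.1995]
ee_rot: [-3.141, 0.0, 3.08]
force: [-5.0, 0.9, 15.4]
width: 0.0235
```

{"api": "play_rows", "payload": {"targets": [[[0,0,0,0],[0,0,0,0],[0,0,0,0],[0,0,0,0]]], "grip": 169}}

```text
t: 17.0
eef_pos: [0.4376, -0.0409, 0.1986]
ee_rot: [-3.141, -0.0, 3.08]
force: [-0.1, -0.3, 0.4]
width: 0.0296
```

{"api": "play_rows", "payload": {"targets": [[[0,0,-0.02,0],[0,0,-0.06,0],[0,0,-0.12,0],[0,0,-0.17,0],[-0.03,0,-0.22,0]]]}}

```text
t: 17.62
eef_pos: [0.4663, -0.0429, 0.421]
ee_rot: [3.141, 0.001, 3.08]
force: [1.1, 0.9, 0.1]
width: 0.0293
```

{"api": "play_rows", "payload": {"targets": [[[0,0.02,0,0],[-0.015,0.04,0,0],[-0.015,0.04,0,0]]]}}

```text
t: 18.0
eef_pos: [0.4861, -0.0025, 0.4178]
ee_rot: [-3.141, -0.001, 3.081]
force: [-0.5, 0.5, -1.0]
width: 0.0294
```

```bash
python3 - <<'E'
from h import *
print(arm.get_state()["eef_pos"])
im,d,P=grab("wrist");save("w6",im[40:340,120:520]);w=cloud(d,P);np.savez("pics/w6.npz",im=im,w=w)
m=(w[...,2]>.007)&(w[...,2]<.02)&(abs(w[...,1])<.13)&(w[...,0]<.52)&(w[...,0]>.35)
p=w[m][:,:2].astype(np.float32);print(len(p),cv2.minAreaRect(p))
for e in finder.find_in("wrist","flat_a"): print(e)
m=(w[...,2]>.065)&(w[...,2]<.09)&(abs(w[...,1])<.04)&(w[...,0]>.49);q=w[m];print(np.median(q,0),q.min(0),q.max(0))
c=np.array([.4393,.0029,.0]);o=(R.from_euler('z',-3.6,degrees=True).as_matrix()@[.0755,0,.0745])+c
f=None
for z in(.30,.2345): f=go(o[0],o[1],z,-93.6,f); print(f)
E
```

```text
[ 0.48606285 -0.00248145  0.41781231]
3664 ((0.43939268589019775, 0.0025883913040161133), (0.1751995086669922, 0.10479632765054703), 86.39967346191406)
{'xyz': [0.4346, 0.0459, 0.0273], 'score': 0.92}
{'xyz': [0.4178, 0.1729, 0.0127], 'score': 0.73}
{'xyz': [0.4356, -0.0377, 0.0261], 'score': 0.56}
[ 5.12721923e-01 -1.39801740e-04  8.03715441e-02] [ 0.50475382 -0.03998975  0.0729316 ] [0.52261061 0.03999741 0.08323735]
go [-0.0293, 0.0033, 0.1177] -89.9
(np.float64(0.5146510179963345), np.float64(-0.0018406842244631594), 0.3, -93.6)
go [-0.0, 0.0, 0.0655] -0.0
(np.float64(0.5146510179963345), np.float64(-0.0018406842244631594), 0.2345, -93.6)
```

View pics/w6.png

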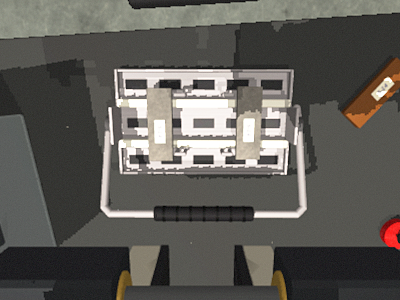

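Both flats lie square across the rails (crop pixels (160,125) and (248,125)). Next is the handle: turn the tool 90° and grip the sleeve.

{"api": "play_rows", "payload": {"targets": [[[-0.01,0,0.03,-10],[-0.02,0,0.06,-20],[-0.029,0.003,0.09,-30],[-0.029,0.003,0.1,-40],[-0.029,0.003,0.1,-50]]], "grip": 139}}

```text
t: 18.73
eef_pos: [0.5137, -0.0029, 0.3169]
ee_rot: [3.14, -0.003, -2.325]
force: [-0.1, -0.2, 0.6]
width: 0.0397
```

{"api": "play_rows", "payload": {"targets": [[[0,0,0,-10],[0,0,0,-20],[0,0,0,-30],[0,0,0,-40],[0,0,0,-40]]]}}

```text
t: 19.35
eef_pos: [0.514, -0.0028, 0.3183]
ee_rot: [3.141, -0.0, -1.634]
force: [0.1, -0.5, 0.7]
width: 0.0399
```

```bash
python3 - <<'E'
from h import *
go(.5147,-.0018,.2335,-93.6); print(arm.get_state()["q"])
im,d,P=grab("side");w=cloud(d,P);print([(r["xyz"],r["score"]) for r in finder.find_in("side","bail_grip")])
E
```

```text
go [-0.001, -0.0007, 0.0848] -0.02
[ 3.77010519e-01  1.71349817e-01 -4.59257488e-01  3.93775092e-06
 -9.41057742e-01 -4.40115884e-01]
[([0.507, 0.0371, 0.0761], 0.72), ([0.4512, 0.0073, 0.0119], 0.7)]
```

{"api": "play_rows", "payload": {"targets": [[[-0.001,-0.0007,0.03,0],[-0.001,-0.0007,0.055,0],[-0.001,-0.0007,0.075,0],[-0.001,-0.0007,0.085,0],[-0.001,-0.0007,0.085,0]]]}}

```text
t: 20.08
eef_pos: [0.5148, -0.0016, 0.2332]
ee_rot: [3.14, -0.001, -1.634]
force: [0.1, 0.2, -0.6]
width: 0.0399
```

{"api": "play_rows", "payload": {"targets": [[[0,0,0,0],[0,0,0,0],[0,0,0,0],[0,0,0,0],[0,0,0,0]]], "grip": 255, "newtons": 10}}

```text
t: 20.7
eef_pos: [0.5147, -0.0015, 0.2339]
ee_rot: [3.141, 0.0, -1.633]
force: [-2.5, 2.5, 3.6]
width: 0.0136
```

{"api": "play_rows", "payload": {"targets": [[[0,0.0025,-0.0045,0],[0,0.0055,-0.009,0],[0,0.009,-0.013,0],[0,0.012,-0.0172,0],[0,0.0157,-0.021,0]]]}}

```text
t: 21.32
eef_pos: [0.4995, -0.0005, 0.2553]
ee_rot: [-3.14, 0.0, -1.632]
force: [2.4, -1.2, -0.4]
width: 0.0135
```

{"api": "play_rows", "payload": {"targets": [[[0,0.0038,-0.0035,0],[0,0.008,-0.0068,0],[0,0.0121,-0.0099,0],[0,0.0166,-0.0127,0],[0,0.0212,-0.0153,0]]]}}

```text
t: 21.95
eef_pos: [0.479, 0.0009, 0.2713]
ee_rot: [-3.138, 0.001, -1.632]
force: [3.9, -2.2, 4.3]
width: 0.0136
```

{"api": "play_rows", "payload": {"targets": [[[0,0.005,-0.0022,0],[0,0.0096,-0.0041,0],[0,0.0147,-0.0057,0],[0,0.0197,-0.0071,0],[0,0.025,-0.0081,0]]]}}

```text
t: 22.58
eef_pos: [0.4537, 0.0026, 0.2791]
ee_rot: [-3.139, 0.001, -1.632]
force: [3.7, -0.1, 5.5]
width: 0.0134
```

{"api": "play_rows", "payload": {"targets": [[[0,0.005,-0.0008,0],[0,0.01,-0.0011,0],[0,0.0145,-0.0012,0],[0,0.0155,-0.0012,0],[0,0.0155,-0.0012,0]]]}}

```text
t: 23.2
eef_pos: [0.438, 0.0035, 0.2794]
ee_rot: [-3.14, 0.001, -1.632]
force: [5.4, 2.9, 2.2]
width: 0.0135
```

```bash
python3 - <<'E'
from h import *
s=arm.get_state();print(s["eef_pos"],s["force"])
im,d,P=grab("side");save("s7",cv2.resize(im[180:330,250:400],None,fx=3,fy=3));print([(r["xyz"],r["score"]) for r in finder.find_in("side","rack")])
E
```

```text
[0.43804734 0.00352008 0.27940372] [5.44263603 2.87579636 2.16062063]
[([0.4398, 0.0148, 0.0095], 0.63)]
```

View pics/s7.png

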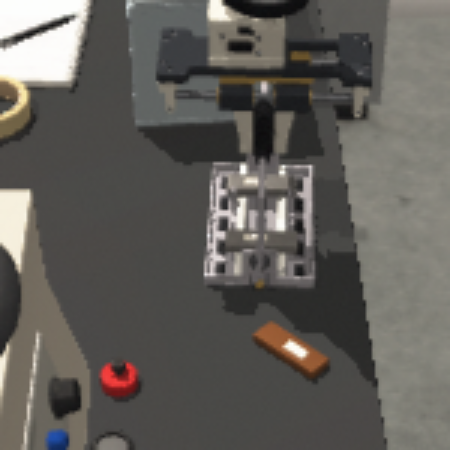

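The handle stands upright (sleeve at crop (262,130)), with 5 N against the stop. I'll release it and look.

{"api": "play_rows", "payload": {"targets": [[[0,0,0,0],[0,0,0,0],[0,0,0,0],[0,0,0,0]]], "grip": 139}}

```text
t: 23.8
eef_pos: [0.4374, 0.003, 0.279]
ee_rot: [3.141, -0.0, -1.633]
force: [-0.1, 0.5, -0.1]
width: 0.0397
```

{"api": "play_rows", "payload": {"targets": [[[0,0,-0.03,0],[0,0,-0.08,0],[0,0,-0.13,0],[0.01,0,-0.15,0],[0.04,0,-0.15,0]]]}}

```text
t: 24.42
eef_pos: [0.4355, -0.0365, 0.4312]
ee_rot: [-3.138, 0.001, -1.631]
force: [-0.1, 0.2, -1.4]
width: 0.0398
```

```bash
python3 - <<'E'
from h import *
s=arm.get_state();print(s["eef_pos"],s["force"])
im,d,P=grab("wrist");w=cloud(d,P)
def rep(w):
    m=(w[...,2]>.105)&(w[...,2]<.14)&(abs(w[...,1])<.12)&(abs(w[...,0]-.44)<.1);q=w[m];print(m.sum(),np.median(q,0) if m.sum() else None, q.max(0) if m.sum() else 0)
rep(w)
im,d,P=grab("side");rep(cloud(d,P)); print([(r["xyz"],r["score"]) for r in finder.find_in("side","bail_grip")])
E
```

```text
[ 0.43547752 -0.03653967  0.4312232 ] [-0.14034882  0.23088821 -1.44485542]
2330 [ 0.43769116 -0.01476415  0.12412629] [0.44863897 0.09273279 0.12810779]
146 [0.43949032 0.01704906 0.12496376] [0.44558685 0.09699096 0.12928111]
[([0.4403, 0.0516, 0.1283], 0.64)]
```

Handle stays upright at 0.12 m. Now the lid.

```bash
python3 - <<'E'
from h import *
go(.5013,-.28,.44,-86)
E
```

```text
go [0.2378, -0.0818, -0.0107] -7.64
```

{"api": "play_rows", "payload": {"targets": [[[0.05,-0.02,-0.01,-7.6],[0.1,-0.04,-0.01,-7.6],[0.15,-0.06,-0.01,-7.6],[0.2,-0.08,-0.01,-7.6],[0.238,-0.082,-0.01,-7.6]]]}}

```text
t: 25.2
eef_pos: [0.5034, -0.281, 0.438]
ee_rot: [3.14, 0.0, -1.501]
force: [1.1, 0.5, -0.1]
width: 0.0399
```

{"api": "play_rows", "payload": {"targets": [[[0,0,0,0],[0,0,0,0]]], "grip": 80}}

```text
t: 25.45
eef_pos: [0.5024, -0.2789, 0.4387]
ee_rot: [3.141, 0.001, -1.5]
force: [-0.1, -0.1, -0.4]
width: 0.0546
```

```bash
python3 - <<'E'
from h import *
def rep(w):
    m=(abs(w[...,2]-.163)<.007)&(w[...,1]<-.13)&(w[...,1]>-.42)&(w[...,0]>.4)&(w[...,0]<.62)
    p=w[m][:,:2].astype(np.float32);print(len(p),cv2.minAreaRect(p))
    m=(w[...,2]>.19)&(w[...,2]<.205)&(w[...,1]<-.2)&(w[...,0]>.4)&(w[...,0]<.62);print(m.sum(),w[m].mean(0),w[m].min(0),w[m].max(0))
im,d,P=grab("wrist");save("w8",im);rep(cloud(d,P))
im,d,P=grab("side");rep(cloud(d,P))
go(.5013,-.2908,.352,-86)
E
```

```text
58365 ((0.49860265851020813, -0.2937130928039551), (0.15744315087795258, 0.2301197648048401), 3.787338972091675)
1733 [ 0.49772748 -0.29468946  0.19653974] [ 0.48291509 -0.30824335  0.19000388] [ 0.51199213 -0.27884546  0.19929204]
1575 ((0.49748268723487854, -0.2902865409851074), (0.15729942917823792, 0.24077793955802917), 4.165966510772705)
82 [ 0.50137948 -0.67349775  0.19685288] [ 0.40299817 -1.26252474  0.19003228] [ 0.61621462 -0.27218508  0.20459813]
go [0.0123, 0.002, 0.0873] 0.12
```

{"api": "play_rows", "payload": {"targets": [[[0.013,0.004,0.03,0],[0.013,0.004,0.055,0],[0.013,0.004,0.077,0],[0.013,0.004,0.087,0],[0.013,0.004,0.087,0]]]}}

```text
t: 26.18
eef_pos: [0.4994, -0.2919, 0.3522]
ee_rot: [3.141, 0.0, -1.499]
force: [0.3, 0.4, 0.6]
width: 0.0597
```

{"api": "play_rows", "payload": {"targets": [[[0,0,0,0],[0,0,0,0],[0,0,0,0],[0,0,0,0],[0,0,0,0]]], "grip": 255, "newtons": 30}}

```text
t: 26.8
eef_pos: [0.4989, -0.2927, 0.3526]
ee_rot: [3.141, -0.0, -1.5]
force: [-4.0, -0.2, 5.7]
width: 0.0294
```

{"api": "play_rows", "payload": {"targets": [[[0,0,-0.02,0],[0,0,-0.04,0],[0,0,-0.07,0],[0,0,-0.1,0],[0,0,-0.1,0]]]}}

```text
t: 27.42
eef_pos: [0.4999, -0.2927, 0.4541]
ee_rot: [-3.137, -0.001, -1.5]
force: [0.8, -0.2, -3.1]
width: 0.0294
```

```bash
python3 - <<'E'
from h import *
s=arm.get_state();print(s["force"],s["width"])
f=go(.65,.0,.45,-90);f=go(.65,.0,.2056,-90,f)
# check landing site clear, from side+scene
for n in("side","scene"):
    im,d,P=grab(n);w=cloud(d,P);m=(w[...,2]>.012)&(w[...,2]<.15)&(w[...,0]>.55)&(w[...,0]<.76)&(w[...,1]>-.16)&(w[...,1]<.16)
    q=w[m];print(n,m.sum(),np.round(q[::max(1,len(q)//12)],3).tolist())
E
```

```text
[ 0.80009685 -0.21724054 -3.10018536] 0.02937097034162957
go [-0.2813, -0.1705, 0.0041] 4.07
go [0.0, -0.0, 0.2444] 0
side 64 [[0.754, -0.159, 0.026], [0.712, -0.16, 0.025], [0.747, -0.152, 0.027], [0.73, -0.148, 0.03], [0.716, -0.16, 0.021], [0.751, -0.154, 0.022], [0.734, -0.15, 0.025], [0.718, -0.152, 0.023], [0.752, -0.159, 0.014], [0.734, -0.15, 0.02], [0.719, -0.154, 0.017], [0.738, -0.151, 0.016], [0.72, -0.156, 0.012]]
scene 156 [[0.759, -0.159, 0.069], [0.758, -0.006, 0.064], [0.72, -0.155, 0.025], [0.756, 0.021, 0.054], [0.747, 0.011, 0.053], [0.744, 0.016, 0.054], [0.747, 0.029, 0.053], [0.741, 0.025, 0.051], [0.756, 0.04, 0.04], [0.743, -0.01, 0.03], [0.758, -0.006, 0.014], [0.759, 0.039, 0.019]]
```

```bash
python3 - <<'E'
from h import *
f=go(.645,.01,.45,-90)
E
```

```text
go [-0.2913, -0.1668, 0.0012] 4.04
```

{"api": "play_rows", "payload": {"targets": [[[-0.04,-0.025,0,4],[-0.09,-0.055,0,4],[-0.14,-0.085,0,4],[-0.19,-0.115,0,4],[-0.24,-0.145,0,4]]]}}

```text
t: 28.15
eef_pos: [0.6273, -0.041, 0.4503]
ee_rot: [3.139, 0.0, -1.57]
force: [-0.2, -1.5, -2.9]
width: 0.0296
```

{"api": "play_rows", "payload": {"targets": [[[-0.03,-0.01,0,0],[-0.05,-0.02,0,0],[-0.05,-0.02,0,0],[-0.05,-0.02,0,0]]]}}

```text
t: 28.65
eef_pos: [0.6467, 0.0065, 0.4516]
ee_rot: [3.14, -0.0, -1.57]
force: [0.2, 0.3, -3.4]
width: 0.0292
```

```bash
python3 - <<'E'
from h import *
f=go(.645,.01,.2086,-90)
E
```

```text
go [-0.0035, 0.0017, 0.243] 0.03
```

{"api": "play_rows", "payload": {"targets": [[[-0.003,0.002,0.05,0],[-0.003,0.002,0.1,0],[-0.003,0.002,0.15,0],[-0.003,0.002,0.2,0],[-0.003,0.002,0.23,0]]]}}

```text
t: 29.28
eef_pos: [0.6437, 0.0086, 0.2198]
ee_rot: [3.139, -0.001, -1.572]
force: [0.5, 0.9, -2.6]
width: 0.0293
```

{"api": "play_rows", "payload": {"targets": [[[0,0,0.005,0],[0,0,0.01,0],[0,0,0.012,0],[0,0,0.012,0]]]}}

```text
t: 29.78
eef_pos: [0.6451, 0.0101, 0.2114]
ee_rot: [-3.14, 0.0, -1.57]
force: [0.5, 0.5, -2.1]
width: 0.0294
```

{"api": "play_rows", "payload": {"targets": [[[0,0,0.003,0],[0,0,0.005,0],[0,0,0.006,0],[0,0,0.006,0]]]}}

```text
t: 30.28
eef_pos: [0.6449, 0.0102, 0.2046]
ee_rot: [-3.141, -0.0, -1.57]
force: [-3.0, -0.0, 2.9]
width: 0.0288
```

{"api": "play_rows", "payload": {"targets": [[[0,0,0.001,0],[0,0,0.002,0],[0,0,0.002,0]]]}}

```text
t: 30.65
eef_pos: [0.6448, 0.0102, 0.2046]
ee_rot: [-3.141, -0.0, -1.569]
force: [-8.0, 1.5, 17.2]
width: 0.0288
```

{"api": "play_rows", "payload": {"targets": [[[0,0,-0.002,0],[0,0,-0.002,0],[0,0,-0.002,0],[0,0,-0.002,0]]], "grip": 90}}

```text
t: 31.15
eef_pos: [0.6449, 0.0101, 0.2039]
ee_rot: [3.141, -0.0, -1.57]
force: [-0.6, 0.2, 1.0]
width: 0.0558
```

{"api": "play_rows", "payload": {"targets": [[[0,0,-0.03,0],[0,0,-0.08,0],[0,0,-0.13,0],[0,0,-0.18,0],[0,0,-0.23,0]]]}}

```text
t: 31.78
eef_pos: [0.6447, 0.0101, 0.4359]
ee_rot: [-3.142, 0.0, -1.57]
force: [1.7, 0.4, 0.5]
width: 0.0566
```

```bash
python3 - <<'E'
from h import *
im,d,P=grab("wrist");save("w9",im);w=cloud(d,P)
m=(abs(w[...,2]-.0145)<.006)&(w[...,0]>.54)&(w[...,0]<.75)&(abs(w[...,1]-.01)<.14)
p=w[m][:,:2].astype(np.float32);print("lid",len(p),w[m][:,2].mean(),cv2.minAreaRect(p))
f=go(.53,-.24,.45,-86)
E
```

```text
lid 28944 0.01553011062633253 ((0.6456804275512695, 0.009338051080703735), (0.155371755361557, 0.2299794703722), 0.01637321524322033)
go [0.2495, 0.1163, -0.0061] -3.89
```

{"api": "play_rows", "payload": {"targets": [[[0.05,0.02,-0.01,-4],[0.1,0.04,-0.01,-4],[0.15,0.06,-0.01,-4],[0.2,0.09,-0.01,-4],[0.25,0.14,-0.01,-4]]]}}

```text
t: 32.45
eef_pos: [0.5102, -0.2358, 0.4435]
ee_rot: [3.141, -0.0, -1.5]
force: [-0.0, -1.1, -1.0]
width: 0.0568
```

{"api": "play_rows", "payload": {"targets": [[[0,0,0,0],[0,0,0,0]]]}}

```text
t: 32.7
eef_pos: [0.5108, -0.2345, 0.4443]
ee_rot: [-3.141, -0.0, -1.501]
force: [0.1, 0.2, -0.4]
width: 0.0568
```

```bash
python3 - <<'E'
from h import *
print(arm.get_state()["eef_pos"])
def rep(w):
    m=(abs(w[...,2]-.156)<.005)&(w[...,1]<-.13)&(w[...,1]>-.43)&(w[...,0]>.4)&(w[...,0]<.62)
    p=w[m][:,:2].astype(np.float32);print("rim",len(p),w[m][:,2].mean(),cv2.minAreaRect(p))
    m=(abs(w[...,2]-.010)<.006)&(w[...,1]<-.18)&(w[...,1]>-.40)&(w[...,0]>.43)&(w[...,0]<.57)
    if m.sum()>5:p=w[m][:,:2].astype(np.float32);print("floor",len(p),w[m][:,2].mean(),cv2.minAreaRect(p))
im,d,P=grab("wrist");save("w10",im);rep(cloud(d,P))
im,d,P=grab("side");rep(cloud(d,P))
E
```

```text
[ 0.51080348 -0.23449     0.44428137]
rim 8042 0.15467426712445667 ((0.5019806027412415, -0.286028653383255), (0.15232281386852264, 0.21359635889530182), 4.0343403816223145)
floor 25704 0.009343279448783649 ((0.5022995471954346, -0.29204779863357544), (0.13658522069454193, 0.21303613483905792), 3.8217356204986572)
rim 385 0.1553238682117222 ((0.50086909532547, -0.2879634201526642), (0.1517803966999054, 0.2368471771478653), 4.0401153564453125)
floor 35 0.009944632479480195 ((0.5024627447128296, -0.18202994763851166), (0.12968941032886505, 0.003979333210736513), 0.08310193568468094)
```

View pics/w10.png

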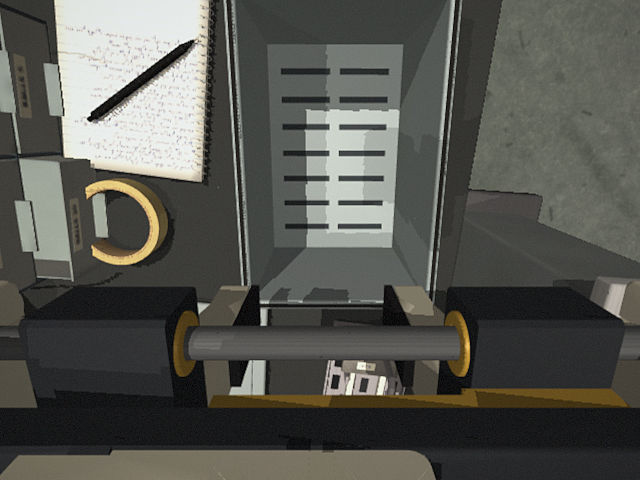

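The open box's floor fits 136.6×213 mm, centred at (0.502,-0.292), yaw 3.9°. Now back to the rack, checking it first.

```bash
python3 - <<'E'
from h import *
f=go(.44,.05,.43,-93.6)
E
```

```text
go [-0.2881, 0.0511, 0.014] 7.7
```

{"api": "play_rows", "payload": {"targets": [[[-0.06,0,0,7.6],[-0.12,0.01,0,7.6],[-0.18,0.02,0,7.6],[-0.24,0.03,0,7.6],[-0.288,0.05,0.01,7.6]]], "grip": 139}}

```text
t: 33.42
eef_pos: [0.4406, 0.0527, 0.4346]
ee_rot: [-3.14, 0.001, -1.63]
force: [0.1, 0.3, 0.2]
width: 0.0398
```

{"api": "play_rows", "payload": {"targets": [[[0,0,0,0],[0,0,0,0]]]}}

```text
t: 33.67
eef_pos: [0.4409, 0.0505, 0.4344]
ee_rot: [-3.141, -0.0, -1.63]
force: [0.0, 1.0, -0.1]
width: 0.0402
```

```bash
python3 - <<'E'
from h import *
print(arm.get_state()["eef_pos"])
im,d,P=grab("wrist");save("w11",im);w=cloud(d,P)
m=(w[...,2]>.007)&(w[...,2]<.014)&(abs(w[...,1])<.13)&(w[...,0]<.54)&(w[...,0]>.35)
p=w[m][:,:2].astype(np.float32);print(len(p),cv2.minAreaRect(p))
m=(w[...,2]>.11)&(w[...,2]<.14)&(abs(w[...,1])<.15)&(abs(w[...,0]-.44)<.13);p=w[m];print(m.sum(),np.median(p,0),cv2.minAreaRect(p[:,:2].astype(np.float32)))
m=(w[...,2]>.022)&(w[...,2]<.029)&(abs(w[...,1])<.1)&(abs(w[...,0]-.44)<.05);print("samples px",m.sum())
f=go(.4393,.0029,.279,-93.6)
E
```

```text
[0.44094994 0.05050655 0.43439988]
1584 ((0.43947333097457886, 0.0016541928052902222), (0.17403334379196167, 0.1045621931552887), 86.44087219238281)
3272 [ 0.4387416  -0.00648815  0.12368337] ((0.4393322169780731, 0.0017052367329597473), (0.18661779165267944, 0.01418234221637249), 86.22859191894531)
samples px 2547
go [0.0469, -0.001, 0.1553] 0.12
```

View pics/w11.png

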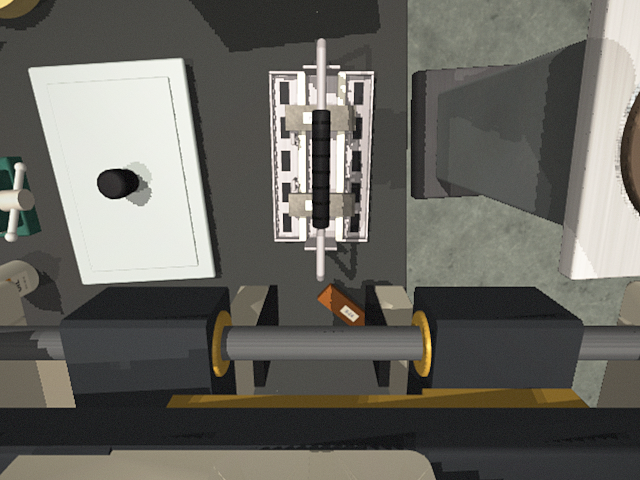

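The rack hasn't moved: handle upright at (320,165), both samples square at (320,117) and (320,205), lid to the left. Grip the sleeve.

{"api": "play_rows", "payload": {"targets": [[[0.024,0,0.04,0],[0.048,0,0.08,0],[0.048,0.0005,0.12,0],[0.048,0.001,0.15,0],[0.048,0.001,0.155,0]]]}}

```text
t: 34.35
eef_pos: [0.4365, 0.0004, 0.2776]
ee_rot: [3.138, -0.002, -1.635]
force: [0.4, 0.3, 0.8]
width: 0.0398
```

{"api": "play_rows", "payload": {"targets": [[[0,0,0,0],[0,0,0,0],[0,0,0,0],[0,0,0,0],[0,0,0,0]]], "grip": 255, "newtons": 45}}

```text
t: 34.98
eef_pos: [0.4377, 0.0019, 0.2803]
ee_rot: [-3.139, 0.001, -1.632]
force: [4.9, -1.6, 4.4]
width: 0.0126
```

{"api": "play_rows", "payload": {"targets": [[[0,0,-0.003,0],[0,0,-0.006,0],[0,0,-0.012,0],[0,0,-0.02,0],[0,0,-0.02,0]]]}}

```text
t: 35.6
eef_pos: [0.4369, 0.0018, 0.3]
ee_rot: [-3.14, 0.001, -1.633]
force: [-0.2, 0.1, -8.6]
width: 0.0129
```

```bash
python3 - <<'E'
from h import *
s=arm.get_state();print(s["eef_pos"],s["force"],s["moment"],s["width"])
im,d,P=grab("side");save("s12",cv2.resize(im[180:330,250:400],None,fx=3,fy=3))
E
```

```text
[0.43691533 0.00178228 0.2999924 ] [-0.22027237  0.07738663 -8.58258108] [0.01037683 0.06333181 0.03737172] 0.012851556307889212
```

View pics/s12.png

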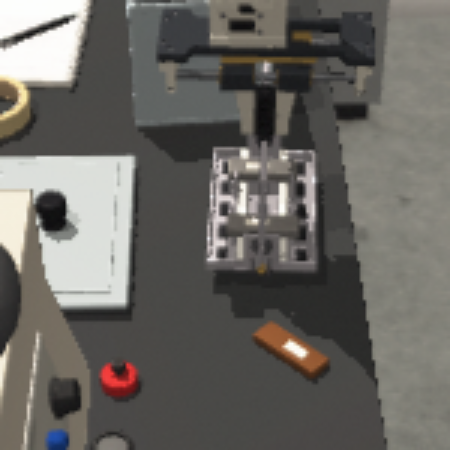

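Lifted level, 8.6 N on the wrist. Raise and carry gently.

{"api": "play_rows", "payload": {"targets": [[[0,0,-0.015,0],[0,0,-0.035,0],[0,0,-0.06,0],[0,0,-0.085,0],[0,0,-0.11,0]]]}}

```text
t: 36.28
eef_pos: [0.4363, 0.0016, 0.4096]
ee_rot: [3.141, 0.0, -1.633]
force: [0.3, 0.5, -9.2]
width: 0.0129
```

{"api": "play_rows", "payload": {"targets": [[[0,0,-0.02,0],[0,0,-0.04,0],[0,0,-0.055,0],[0,0,-0.065,0],[0,0,-0.07,0]]]}}

```text
t: 36.9
eef_pos: [0.4366, 0.0017, 0.4794]
ee_rot: [3.141, 0.0, -1.633]
force: [-0.6, 0.8, -9.5]
width: 0.0126
```

```bash
python3 - <<'E'
from h import *
s=arm.get_state();print(s["eef_pos"],s["force"])
f=go(.5018,-.2918,.478,-86.05)
E
```

```text
[0.43664393 0.00168492 0.47937276] [-0.58957475  0.83358881 -9.51533404]
go [0.2889, -0.0832, 0.0014] -7.49
```

{"api": "play_rows", "payload": {"targets": [[[0.01,-0.003,0,0],[0.03,-0.009,0,-1],[0.055,-0.016,0,-2],[0.08,-0.023,0,-3],[0.105,-0.03,0,-4]]]}}

```text
t: 37.52
eef_pos: [0.4602, -0.1063, 0.4784]
ee_rot: [3.14, -0.0, -1.562]
force: [0.5, 0.2, -8.5]
width: 0.0126
```

{"api": "play_rows", "payload": {"targets": [[[0.025,-0.005,0,-1],[0.05,-0.01,0,-2],[0.075,-0.015,0,-3],[0.1,-0.02,0,-3.5],[0.12,-0.025,0,-3.5]]]}}

```text
t: 38.15
eef_pos: [0.4861, -0.2264, 0.4781]
ee_rot: [3.14, 0.0, -1.502]
force: [0.4, -0.6, -7.9]
width: 0.0128
```

{"api": "play_rows", "payload": {"targets": [[[0.015,-0.003,0,0],[0.03,-0.005,0,0],[0.04,-0.007,0,0],[0.05,-0.01,0,0],[0.05,-0.01,0,0]]]}}

```text
t: 38.78
eef_pos: [0.4999, -0.2744, 0.4792]
ee_rot: [3.142, -0.0, -1.502]
force: [-1.1, -1.0, -7.6]
width: 0.0127
```

```bash
python3 - <<'E'
from h import *
s=arm.get_state();print(s["eef_pos"],s["force"],s["ee_rot"])
f=go(.5018,-.2918,.478,-86.05)
im,d,P=grab("side");save("s13",cv2.resize(im[100:250,240:390],None,fx=3,fy=3))
E
```

```text
[ 0.49986541 -0.27444784  0.4791752 ] [-1.14497758 -1.00288607 -7.59832345] [ 3.14150706e+00 -3.27557125e-04 -1.50204653e+00]
go [0.0174, -0.0007, 0.0012] -0.01
```

{"api": "play_rows", "payload": {"targets": [[[0.006,0,0,0],[0.012,0,0,0],[0.0175,-0.0005,0,0],[0.0175,-0.0005,0,0],[0.0175,-0.0005,0,0]]]}}

```text
t: 39.45
eef_pos: [0.5012, -0.2914, 0.4791]
ee_rot: [3.141, 0.0, -1.502]
force: [0.7, -0.1, -8.8]
width: 0.0127
```

```bash
python3 - <<'E'
from h import *
s=arm.get_state();print(s["eef_pos"])
im,d,P=grab("wrist");save("w14",im[:,100:560]);w=cloud(d,P)
for lo,hi in((.19,.235),(.205,.222)):
    m=(w[...,2]>lo)&(w[...,2]<hi)&(w[...,1]<-.18)&(w[...,1]>-.42)&(w[...,0]>.43)&(w[...,0]<.58)
    p=w[m][:,:2].astype(np.float32);print(len(p),cv2.minAreaRect(p))
E
```

```text
[ 0.50119531 -0.29137335  0.47914969]
21845 ((0.5021917819976807, -0.29486823081970215), (0.1047377809882164, 0.17776325345039368), 4.0790839195251465)
5703 ((0.5021341443061829, -0.29256725311279297), (0.104734867811203, 0.1717633455991745), 3.9859089851379395)
```

View pics/w14.png

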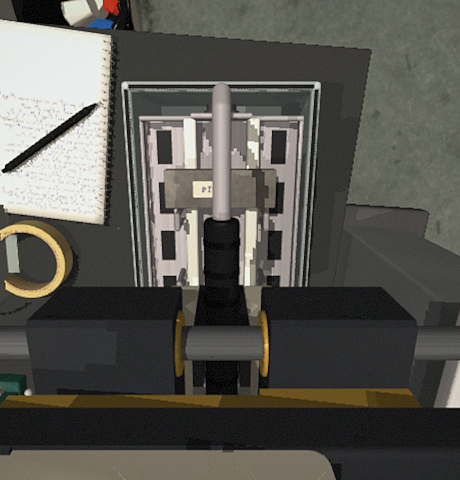

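The rack hangs inside the mouth outline with even margins: rack (0.502,-0.293, 4.0°) against box (0.502,-0.292, 3.9°). Lower it.

{"api": "play_rows", "payload": {"targets": [[[0,0,0.01,0],[0,0,0.03,0],[0,0,0.05,0],[0,0,0.07,0],[0,0,0.09,0]]]}}

```text
t: 40.12
eef_pos: [0.5011, -0.2912, 0.388]
ee_rot: [3.141, 0.0, -1.502]
force: [-0.7, -0.0, -8.9]
width: 0.0126
```

{"api": "play_rows", "payload": {"targets": [[[0,0,0.02,0],[0,0,0.04,0],[0,0,0.06,0],[0,0,0.075,0],[0,0,0.08,0]]]}}

```text
t: 40.75
eef_pos: [0.501, -0.2913, 0.3081]
ee_rot: [3.14, 0.001, -1.502]
force: [-0.9, -0.4, -8.2]
width: 0.0126
```

```bash
python3 - <<'E'
from h import *
s=arm.get_state();print(s["eef_pos"],s["force"],s["moment"])
go(.5015,-.2915,.291,-86.05)
E
```

```text
[ 0.50100604 -0.29126027  0.30805635] [-0.91132925 -0.42792584 -8.2108707 ] [0.0291302  0.14897736 0.02074408]
go [0.0003, -0.0005, 0.0171] 0.01
```

{"api": "play_rows", "payload": {"targets": [[[0,0,0.005,0],[0,0,0.01,0],[0,0,0.014,0],[0,0,0.015,0],[0,0,0.0155,0]]]}}

```text
t: 41.38
eef_pos: [0.5013, -0.2914, 0.2939]
ee_rot: [-3.141, -0.0, -1.502]
force: [0.6, 0.2, -9.2]
width: 0.0126
```

{"api": "play_rows", "payload": {"targets": [[[0,0,0.001,0],[0,0,0.002,0],[0,0,0.002,0]]]}}

```text
t: 41.75
eef_pos: [0.5012, -0.2914, 0.2917]
ee_rot: [3.142, 0.0, -1.502]
force: [-0.4, -0.2, -8.7]
width: 0.0127
```

{"api": "play_rows", "payload": {"targets": [[[0,0,0.0008,0],[0,0,0.0015,0],[0,0,0.0018,0]]]}}

```text
t: 42.12
eef_pos: [0.5013, -0.2917, 0.2904]
ee_rot: [-3.141, -0.001, -1.501]
force: [-1.2, -2.4, -3.5]
width: 0.0126
```

{"api": "play_rows", "payload": {"targets": [[[0,0,0,0],[0,0,0,0]]]}}

```text
t: 42.38
eef_pos: [0.5014, -0.2917, 0.2904]
ee_rot: [-3.141, -0.001, -1.502]
force: [-0.7, -2.4, -3.1]
width: 0.0129
```

{"api": "play_rows", "payload": {"targets": [[[0,0,0.0008,0],[0,0,0.0008,0]]]}}

```text
t: 42.62
eef_pos: [0.5018, -0.2917, 0.2902]
ee_rot: [-3.14, -0.001, -1.501]
force: [-1.9, -3.8, 3.9]
width: 0.0128
```

{"api": "play_rows", "payload": {"targets": [[[0,0,0,0],[0,0,0,0],[0,0,0,0],[0,0,0,0]]], "grip": 145}}

```text
t: 43.12
eef_pos: [0.5013, -0.2912, 0.289]
ee_rot: [3.141, 0.0, -1.502]
force: [0.3, 0.6, -0.5]
width: 0.037
```

{"api": "play_rows", "payload": {"targets": [[[0,0,-0.03,0],[0,0,-0.07,0],[0,0,-0.11,0],[0,0,-0.15,0],[-0.05,0,-0.16,0]]]}}

```text
t: 43.75
eef_pos: [0.4984, -0.2427, 0.4516]
ee_rot: [-3.138, -0.002, -1.505]
force: [-0.1, 1.5, -0.4]
width: 0.0378
```

{"api": "play_rows", "payload": {"targets": [[[0,0,0,0],[0,0,0,0]]]}}

```text
t: 44.0
eef_pos: [0.4978, -0.2413, 0.4491]
ee_rot: [-3.142, 0.0, -1.501]
force: [-1.5, -0.2, 0.1]
width: 0.0378
```

```bash
python3 - <<'E'
from h import *
s=arm.get_state();print(s["eef_pos"])
im,d,P=grab("wrist");save("w15",im[:,100:560]);w=cloud(d,P)
B=(w[...,1]<-.18)&(w[...,1]>-.41)&(w[...,0]>.43)&(w[...,0]<.58)
for n,lo,hi in(("tray",.018,.025),("end",.04,.065),("bar",.118,.145),("samples",.032,.04)):
    m=B&(w[...,2]>lo)&(w[...,2]<hi);p=w[m][:,:2].astype(np.float32);print(n,len(p),w[m].mean(0),cv2.minAreaRect(p))
go(.645,.01,.45,-90)
im,d,P=grab("side");w=cloud(d,P)
m=(abs(w[...,2]-.0145)<.006)&(w[...,0]>.54)&(w[...,0]<.75)&(abs(w[...,1]-.01)<.18)
p=w[m][:,:2].astype(np.float32);print("lid",len(p),cv2.minAreaRect(p),finder.find_in("side","lid_knob"))
E
```

```text
[ 0.49780706 -0.24131022  0.44905613]
tray 3013 [ 0.50375054 -0.29970322  0.02232408] ((0.5024726986885071, -0.29217034578323364), (0.1367051601409912, 0.21311448514461517), 3.956794500350952)
end 4181 [ 0.50575966 -0.30058684  0.05237432] ((0.5024080276489258, -0.2919740080833435), (0.1368832290172577, 0.21327193081378937), 3.9873623847961426)
bar 10644 [ 0.50574431 -0.31366418  0.13250516] ((0.5023988485336304, -0.29194018244743347), (0.13710328936576843, 0.21356146037578583), 3.979581594467163)
samples 3616 [ 0.50353982 -0.29630036  0.03553688] ((0.5024612545967102, -0.29208070039749146), (0.13695064187049866, 0.2130224108695984), 4.006820201873779)
go [-0.2409, -0.1643, -0.0012] 3.97
lid 1609 ((0.656125545501709, -0.026405200362205505), (0.29986968636512756, 0.20385736227035522), 85.85447692871094) [{'xyz': [0.6187, 0.0116, 0.0197], 'score': 0.78}]
```

View pics/w15.png

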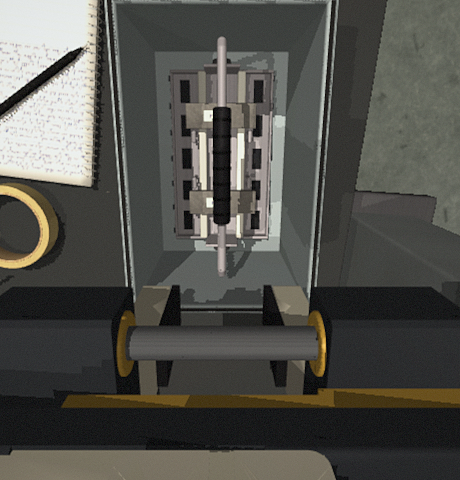

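The rack stands centred in the box: handle upright at (221,165), both samples on it at (220,115) and (222,200). Now fetch the lid, measuring it again first.

{"api": "play_rows", "payload": {"targets": [[[-0.05,-0.03,0,4],[-0.1,-0.06,0,4],[-0.15,-0.09,0,4],[-0.2,-0.12,0,4],[-0.24,-0.163,0,4]]], "grip": 80}}

```text
t: 44.78
eef_pos: [0.6445, 0.0105, 0.4491]
ee_rot: [3.141, -0.0, -1.571]
force: [1.3, -0.0, 1.0]
width: 0.0603
```

{"api": "play_rows", "payload": {"targets": [[[-0.02,0,0.02,0],[-0.02,0,0.02,0],[-0.02,0,0.02,0]]]}}

```text
t: 45.15
eef_pos: [0.6441, 0.0284, 0.4292]
ee_rot: [3.141, -0.001, -1.572]
force: [-0.4, -0.1, 0.8]
width: 0.0598
```

```bash
python3 - <<'E'
from h import *
s=arm.get_state();print(s["eef_pos"])
im,d,P=grab("wrist");save("w16",im);w=cloud(d,P)
m=(abs(w[...,2]-.0145)<.006)&(w[...,0]>.53)&(w[...,0]<.74)&(abs(w[...,1]-.01)<.14)
p=w[m][:,:2].astype(np.float32);print("lid",len(p),w[m][:,2].mean(),cv2.minAreaRect(p))
m=(w[...,2]>.035)&(w[...,2]<.055)&(w[...,0]>.6)&(w[...,0]<.7)&(abs(w[...,1]-.01)<.06);print(m.sum(),w[m].min(0),w[m].max(0))
go(.645,.0102,.2055,-90)
E
```

```text
[0.6440738  0.02836063 0.42919042]
lid 31064 0.015534192084581344 ((0.6455819606781006, 0.009654328227043152), (0.22947730123996735, 0.15539084374904633), 89.99337768554688)
739 [ 0.63155667 -0.00519501  0.03527207] [0.65993801 0.02317091 0.05141401]
go [0.0179, -0.0011, 0.2242] -0.09
```

Lid undisturbed at (0.645,0.010), yaw 0. Grip it.

{"api": "play_rows", "payload": {"targets": [[[0.018,-0.001,0.05,0],[0.018,-0.001,0.1,0],[0.018,-0.001,0.15,0],[0.018,-0.001,0.2,0],[0.018,-0.001,0.215,0]]]}}

```text
t: 45.82
eef_pos: [0.6439, 0.0098, 0.212]
ee_rot: [3.138, -0.001, -1.573]
force: [0.4, -0.2, 1.0]
width: 0.0602
```

{"api": "play_rows", "payload": {"targets": [[[0,0,0.005,0],[0,0,0.009,0],[0,0,0.009,0]]]}}

```text
t: 46.2
eef_pos: [0.6453, 0.0113, 0.2066]
ee_rot: [-3.139, 0.001, -1.571]
force: [1.7, -0.1, 0.7]
width: 0.0601
```

{"api": "play_rows", "payload": {"targets": [[[0,0,0,0],[0,0,0,0],[0,0,0,0],[0,0,0,0],[0,0,0,0]]], "grip": 255, "newtons": 35}}

```text
t: 46.82
eef_pos: [0.6449, 0.0112, 0.2053]
ee_rot: [-3.142, -0.0, -1.571]
force: [0.1, 0.8, 0.8]
width: 0.0295
```

{"api": "play_rows", "payload": {"targets": [[[0,0,-0.02,0],[0,0,-0.06,0],[0,0,-0.11,0],[0,0,-0.17,0],[0,0,-0.22,0]]]}}

```text
t: 47.45
eef_pos: [0.6445, 0.0111, 0.427]
ee_rot: [-3.141, 0.0, -1.572]
force: [1.7, 1.2, -3.2]
width: 0.0289
```

{"api": "play_rows", "payload": {"targets": [[[0,0,-0.02,0],[0,0,-0.025,0],[0,0,-0.025,0]]]}}

```text
t: 47.82
eef_pos: [0.6446, 0.0112, 0.4488]
ee_rot: [3.14, 0.0, -1.572]
force: [0.1, 1.1, -3.7]
width: 0.0289
```

```bash
python3 - <<'E'
from h import *
s=arm.get_state();print(s["eef_pos"],s["force"],s["width"])
go(.5015,-.2918,.45,-86.05)
E
```

```text
[0.64455957 0.01121013 0.44877402] [ 0.06615225  1.11574686 -3.69256671] 0.0289258776721562
go [0.3031, 0.1428, -0.0012] -4.0
```

{"api": "play_rows", "payload": {"targets": [[[0.04,0.02,0,-4],[0.09,0.042,0,-4],[0.14,0.066,0,-4],[0.19,0.09,0,-4],[0.24,0.113,0,-4]]]}}

```text
t: 48.45
eef_pos: [0.5305, -0.23, 0.4482]
ee_rot: [3.139, 0.001, -1.501]
force: [0.9, -0.1, -2.9]
width: 0.029
```

{"api": "play_rows", "payload": {"targets": [[[0.03,0.01,0,0],[0.05,0.02,0,0],[0.06,0.026,0,0],[0.06,0.026,0,0],[0.06,0.026,0,0]]]}}

```text
t: 49.08
eef_pos: [0.5102, -0.2898, 0.4497]
ee_rot: [3.141, 0.0, -1.501]
force: [0.0, -0.0, -3.2]
width: 0.0295
```

```bash
python3 - <<'E'
from h import *
s=arm.get_state();print(s["eef_pos"],s["force"])
go(.502,-.2905,.375,-86.05)
im,d,P=grab("wrist");w=cloud(d,P)
m=(abs(w[...,2]-(s["eef_pos"][2]-.1893))<.008)&(w[...,1]<-.15)&(w[...,1]>-.43)&(w[...,0]>.4)&(w[...,0]<.62)
p=w[m][:,:2].astype(np.float32);print("lid held",len(p),cv2.minAreaRect(p))
E
```

```text
[ 0.51017464 -0.28981235  0.44971085] [ 0.02451381 -0.01779425 -3.20330582]
go [0.0001, 0.0082, 0.0747] 0.04
lid held 89462 ((0.5129505395889282, -0.31889814138412476), (0.1543668806552887, 0.17535725235939026), 4.017021179199219)
```

{"api": "play_rows", "payload": {"targets": [[[0,0.004,0.02,0],[0,0.0085,0.04,0],[0,0.0085,0.06,0],[0,0.0085,0.075,0],[0,0.0085,0.075,0]]]}}

```text
t: 49.75
eef_pos: [0.5014, -0.2905, 0.3741]
ee_rot: [3.14, 0.001, -1.501]
force: [0.4, 0.8, -2.3]
width: 0.0295
```

```bash
python3 - <<'E'
from h import *
s=arm.get_state();print(s["eef_pos"],s["force"])
go(.5015,-.2905,.354,-86.05)
E
```

```text
[ 0.5014024  -0.29051101  0.37409169] [ 0.39705761  0.7930217  -2.29003767]
go [-0.0, -0.0001, 0.0201] 0.04
```

{"api": "play_rows", "payload": {"targets": [[[0,0,0.005,0],[0,0,0.01,0],[0,0,0.014,0],[0,0,0.018,0],[0,0,0.019,0]]]}}

```text
t: 50.38
eef_pos: [0.5013, -0.291, 0.3559]
ee_rot: [3.141, 0.0, -1.502]
force: [0.2, 0.4, -3.3]
width: 0.0292
```

{"api": "play_rows", "payload": {"targets": [[[0,0,0.001,0],[0,0,0.002,0],[0,0,0.002,0]]]}}

```text
t: 50.75
eef_pos: [0.5014, -0.291, 0.3541]
ee_rot: [3.142, 0.0, -1.502]
force: [0.4, 0.5, -2.8]
width: 0.0294
```

{"api": "play_rows", "payload": {"targets": [[[0,0,0.001,0],[0,0,0.002,0],[0,0,0.002,0]]]}}

```text
t: 51.12
eef_pos: [0.5014, -0.2909, 0.3533]
ee_rot: [-3.141, -0.001, -1.501]
force: [-2.6, 2.4, 4.7]
width: 0.0292
```

{"api": "play_rows", "payload": {"targets": [[[0,0,0,0],[0,0,0,0],[0,0,0,0],[0,0,0,0]]], "grip": 90}}

```text
t: 51.62
eef_pos: [0.5014, -0.291, 0.3521]
ee_rot: [3.142, 0.0, -1.502]
force: [-0.3, 0.4, -0.1]
width: 0.0563
```

{"api": "play_rows", "payload": {"targets": [[[0,0,-0.03,0],[0,0,-0.07,0],[0,0,-0.1,0],[-0.04,0,-0.1,0],[-0.05,0,-0.1,0]]]}}

```text
t: 52.25
eef_pos: [0.4977, -0.2399, 0.4526]
ee_rot: [-3.141, 0.0, -1.501]
force: [1.3, 0.3, -0.6]
width: 0.0564
```

{"api": "play_rows", "payload": {"targets": [[[0,0,0,0],[0,0,0,0]]]}}

```text
t: 52.5
eef_pos: [0.4981, -0.2415, 0.4519]
ee_rot: [3.141, -0.0, -1.502]
force: [-0.4, -0.7, -0.1]
width: 0.0569
```

```bash
python3 - <<'E'
from h import *
im,d,P=grab("wrist");save("w17",im);w=cloud(d,P)
m=(abs(w[...,2]-.163)<.007)&(w[...,1]<-.15)&(w[...,1]>-.43)&(w[...,0]>.4)&(w[...,0]<.62)
q=w[m];A=np.c_[q[:,:2],np.ones(len(q))];print(len(q),cv2.minAreaRect(q[:,:2].astype(np.float32)),q[:,2].mean(),"tilt",np.linalg.lstsq(A,q[:,2],rcond=None)[0][:2])
im,d,P=grab("side");save("s17",im)
for n in("flat_a","loupe","magnet_pot","ref_block"): print(n,[(np.round(r["xyz"],3).tolist(),round(r["score"],2)) for r in finder.find_in("side",n)[:4]])
E
```

```text
64610 ((0.5023642778396606, -0.28833162784576416), (0.15580056607723236, 0.22121812403202057), 3.979421615600586) 0.16370984813828185 tilt [0.00086016 0.00023922]
flat_a [([0.421, 0.183, 0.01], 0.8)]
loupe []
magnet_pot [([0.569, 0.216, 0.014], 0.69)]
ref_block [([0.379, 0.475, 0.014], 0.73)]
```

View pics/s17.png

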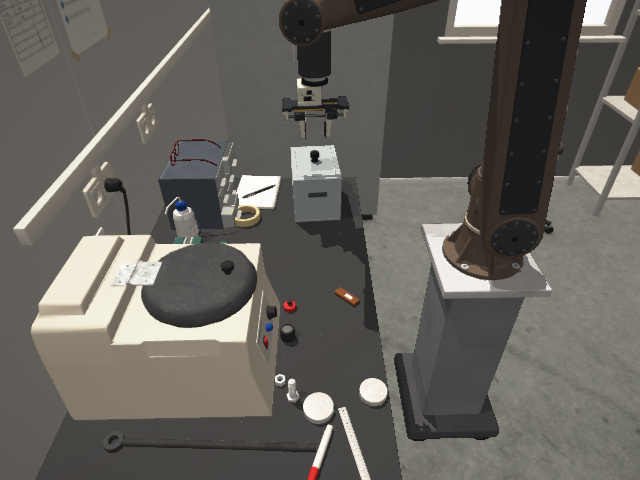

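The lid sits flush: 163.7 mm high, tilt under 0.001, yaw 4.0° against the box's 3.9°. The side view shows the bench clear, with the bystanders and the brown piece untouched and no sample left over. Handing in.

```bash
python3 -c "
from h import *
job_done();print(arm.get_state()['t'])"
```

```text
the job is handed in; nothing more can be done
the job is handed in; nothing more can be done
```

The job is done and handed in at about 53 s of robot time. Two samples were on the bench, both flats; no bars showed in any view.

**What I did:** I laid both flats across the rails in the two outer lanes, then swung the handle up to its stop on the bench. I laid the lid flat on the bench, stood the loaded rack in the box, and put the lid back on.

**Last checks:**
- **Rack in the box:** just before lowering, the rack was within about 1 mm and 0.1° of the box's centre and direction. After release the picture showed it centred, with the handle upright and both samples on it. My measurement of its final pose picked up the box walls instead of the rack, so for that I relied on the picture.
- **Lid:** its top is at 163.7 mm (163 expected), tilt is below 0.001, and its yaw is 4.0° against the box's 3.9°. The gripper hid part of it, so the full outline was not measured again.
- **Bystanders:** the magnet, the reference block that was found and the brown look-alike measured where they were before. The finder missed the loupe in the last picture, but it shows in its old place there.

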